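# Clear the charging dock and load the battery tray the right way round

## Task

Take the dead cell pack out of the charging dock's rails and put it in the scrap bin. Then turn the battery tray end for end and slide it into the rails, plain end first, until it is fully home against the charger head. Leave the other things on the bench where they are.

Things in the scene. Friction and masses are not known exactly. Their poses are not given: they have to be found in the camera images.
- dock: Metal charging dock fixed to the bench. Origin at bench level, middle of the rails' mouth; +x into the rails, z up. Floor plate 6 mm thick, 140 wide, from x=-150 (open landing before the mouth). Two rails x=0 to 128 mm, inner faces 95 apart, funnelled to 108 at the mouth over the first 18 mm. Lips over the rails from x=12, 72 apart, underside at z=19, top 24: the tray can only slide in.
- dock_stop (a point): Where the tray's nose stops: on the face of the grey charger head (140 wide, 70 high, dock x=128 to 190 mm), 128 mm ahead of the mouth, 10 mm above the bench; axes as the dock. Tray home: tray_nose here, tray +x along dock +x, handle centre 75 mm before this point.
- tray_handle (a point): Centre of the handle of the loose cream plastic battery tray (0.3 to 0.6 kg), mid-length, 54 mm above its underside; +x towards the tray's plain nose end, z up. The handle is a grey block, 44 (x) x 30 (y) mm, from 40 to 66 mm above the underside; it can be gripped across either way. Tray base 150 x 90 x 8 mm, box on it 144 x 64 up to 32 mm. Starts flat on the bench, roughly the wrong way round.
- tray_tail (a point): Middle of the tray's tail end face, 75 mm behind the handle centre, 4 mm above the underside. Here two ears, 18 long and 12 high, make the tray 124 mm wide: they cannot enter the rails, and at home stand 4 mm short of the mouth.
- tray_nose (a point): Middle of the front face of the tray's base plate at its plain nose end (90 mm wide, two brass contacts above): 75 mm ahead of the handle centre, 4 mm above the underside.
- pack_centre (a point): Loose dead cell pack, six upright cells bound with a black band, about 0.3 kg: 66 (x) x 44 (y) x 50 mm high; point at its centre, 25 mm up; z up. It starts standing on the dock's floor between the rails, its length roughly along them.
- scrap: Fixed open grey plastic scrap bin: 130 (x) x 160 (y) x 40 mm high, walls and floor 4 mm; origin at the centre of its underside, z up.
- driver: Bystander: screwdriver about 190 mm long lying on the bench. Not to be disturbed.
- spanner: Bystander: wrench 160 mm long lying on the bench. Not to be disturbed.
- spool: Bystander: solder spool, 60 mm across, 46 high; origin under its centre. Not to be disturbed.
- cleaner: Bystander: cleaner bottle, 60 mm across, 140 high; origin under its centre. Not to be disturbed.
Mind the look-alikes: they are no part of the job. What is meant by the part that bears pack_centre is not pink, and is the larger of those in its own colour. What is shaped like the scrap but purple is not meant.

How it is judged:
By the outcome, as a careful person would: the job done as asked, in the order asked, and still so for the second after the job is handed in, with the robot touching nothing.
It also fails if it takes over 69 s, if anything falls off the work surface, if the arm or the gripper's body presses on something with over 40 N, if the wrist force passes 120 N, or if a joint passes its speed limit or range.

## Robot

A 7-joint arm with a two-finger parallel gripper is mounted at the origin on the work surface. World frame = base frame: x ahead of the robot, y to its left, z up, the work surface at z = 0. Lengths are in mm, angles in rad, forces in N, time in s.
With the tool pointing down it reaches from about 400 to 850 mm from the base axis. Payload 10.4 kg.
Tool frame: the origin (TCP) lies at the very end of the fingers, on their centre line; the grasp point (between the pads) lies 19 mm behind it (ctrl.grasp_offset is the distance from the TCP to the grasp point, in mm); z points along the fingers, x is the direction in which the jaws open and shut, and the axes are right-handed (so a half turn about z gives the same grasp; the last joint's range is limited). The gripper opens to 85 mm and grips with 20 to 120 N. Pads are 22 mm wide; open, the fingers measure 114 mm over their backs; the gripper's body (76 mm by 85 mm) begins 54 mm behind the grasp point. The pads swing forward as they close: fully open they stand 13 mm farther back than shut.
Start: joints at [1.1, 0.332, -0.065, 1.46, 0.022, 1.35, -0.088], TCP at [270.638, -563.388, 231.338] pointing down, gripper open.
Joint ranges: [-2.6, 2.6], [-0.5, 2.12], [-1.47, 1.34], [0.16, 2.42], [-1.27, 4.41], [0.06, 2.06], [-2.6, 2.6]. Speed limits (rad/s): [2.22, 2.22, 2.79, 2.79, 3.14, 3.14, 3.14].

## Interface

Orientations are given as a unit quaternion [w, x, y, z].
In Python, from station import read_state, imaging, ticket, ctrl gives the robot as it stands.
- The arm moves only by the tool jog_arm, never from a script. Its argument "rows" is a list of rows, each a list of 3 entries, a list of its own where there are three numbers: the shift along the tool's x, y, z in units of 30 mm (1.0 is 30 mm), then the turn about the tool's z in units of 6 degrees (1.0 is 6 degrees), then the finger opening in mm, from 0 to 85.4. In form: [[[tx, ty, tz], turn, grip], ...]. A call has 1 to 20 rows; each row shifts and turns the commanded pose from where the row before left it, along the tool's axes as they then stand; what a row does not reach is not made up. A row lasts 1/10 s, in which the tool goes at most 50 mm and 8.59 degrees, less where a joint would pass 70% of its speed; a pose out of reach is approached as far as the arm can. A call is refused whole if a number of a shift passes 1 or a number of a turn 1, either way. A call with a gripper value outside its range is refused whole. The fingers move at their own pace and stop on an object; "newtons" is the grip in N (left out, the last holds). Time passes only in rows, so rows that do not move let the fingers close. It gives the time, the measured TCP pose, the force and the opening at its end, in the units of the state.
- read_state(): the state, without advancing time (a new reading comes with each control period).
- imaging.snapshot(name): name is "side" or "top" or "wrist"; returns a dict with "color" (384x512x3 uint8, red, green, blue), "depth" (384x512 float32, mm along the optical axis (not along the pixel's ray), 0 where there is no reading), "vertical_fov" (degrees; the focal length in pixels is half the picture's height over the tangent of half this angle, whatever the lens; pixels are square), "cx", "cy" (the principal point, pixels), "world_from_camera" (4x4, takes a point from camera to world coordinates). Camera axes: x right, y down, z forward; pixel columns grow to the right and rows downward; lengths in mm; the calibration is good to about 2 mm. A picture is of the moment at which its call begins.
- ticket.close_job(): hands the job in, once; it reports no verdict.
The state is a dict: "time_s": time; "q": joint angles; "qd": joint speeds; "effort": joint torques, N m; "position": TCP position; "orientation": TCP orientation; "wrist_force": force on the tool from outside, world axes, zero at the start; "ft_torque": the same for the moment, N m; "width": opening from 0.0 (shut) to 1.0 (fully open).
Only numpy, scipy, OpenCV 4.12 (cv2) and the standard library are available. Lean on these libraries where they do the work, as an engineer would, in place of code of your own. Each camera call takes 0.05 s, during which the arm holds its last target.

## Working session

There is one attempt and no reset: what is moved stays moved. The work goes in short steps, Python scripts to look and compute and a tool call to move; the robot and the scene stay as the last step left them, time stands still between calls to the robot, and variables do not carry over. Pictures are saved under pics/ and viewed, and the job is handed in when it is done.

Besides the shell and the picture viewer there is one more tool, called after ">>>" by a JSON object that holds its "name" and its "arguments", one argument or row to a line. jog_arm: Moves the arm, as the interface text tells. Its arguments: {"type":"object","properties":{"rows":{"type":"array"},"newtons":{"type":"number"}},"required":["rows"]}

```bash
ls; mkdir -p pics; python3 - <<'E'
from station import read_state, imaging, ticket, ctrl
import cv2,numpy as np
s=read_state();print(s)
for n in("top","side","wrist"):
    d=imaging.snapshot(n);cv2.imwrite(f"pics/{n}0.png",d["color"][:,:,::-1]);np.savez(f"{n}0.npz",**d)
    print(n,d["vertical_fov"],d["cx"],d["cy"],np.round(d["world_from_camera"],3).tolist())
print(ctrl.grasp_offset)
E
```

```text
pics
{'time_s': 0.0, 'q': array([ 1.10038832,  0.33287453, -0.06470738,  1.46093493,  0.02161661,
        1.34989568, -0.08849282]), 'qd': array([ 0.0002952 , -0.00033037,  0.00173416, -0.00042707, -0.00036673,
        0.00021135,  0.00061137]), 'effort': array([-3.70087519e-04, -6.25445580e+01,  4.89048916e-02, -3.91598403e+01,
        1.60476915e-02,  1.01400999e-02, -5.29173053e-05]), 'position': array([ 270.45271322, -563.04196688,  230.51733975]), 'orientation': array([-3.42967256e-04,  8.46470568e-01, -5.32435045e-01, -6.19569373e-04]), 'wrist_force': array([ 0.07844452, -1.30127028,  0.40013025]), 'ft_torque': array([-0.03808183,  0.00182427, -0.00194035]), 'width': 1.0041604361630774}
top 48.480775496877875 251.5983022021233 185.76191452013904 [[-0.001, -0.998, 0.063, 430.228], [-1.0, 0.002, 0.006, -69.336], [-0.006, -0.063, -0.998, 1488.433], [0.0, 0.0, 0.0, 1.0]]
side 54.64794460256627 262.31808938991884 193.84254189679228 [[-0.815, -0.349, 0.462, 24.168], [-0.579, 0.489, -0.652, 639.662], [0.002, -0.799, -0.601, 713.744], [0.0, 0.0, 0.0, 1.0]]
wrist 67.85272602614556 255.37163394737803 185.43481382148914 [[0.433, -0.858, -0.277, 343.495], [-0.901, -0.412, -0.133, -527.655], [-0.0, 0.308, -0.951, 372.701], [0.0, 0.0, 0.0, 1.0]]
18.700000000000003
```

View pics/top0.png

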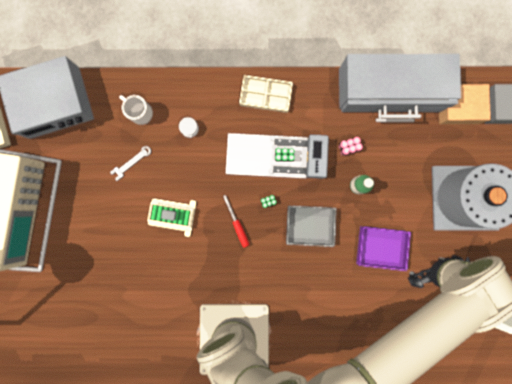

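View pics/side0.png

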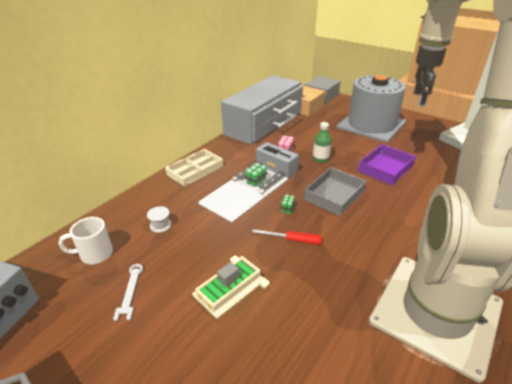

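View pics/wrist0.png

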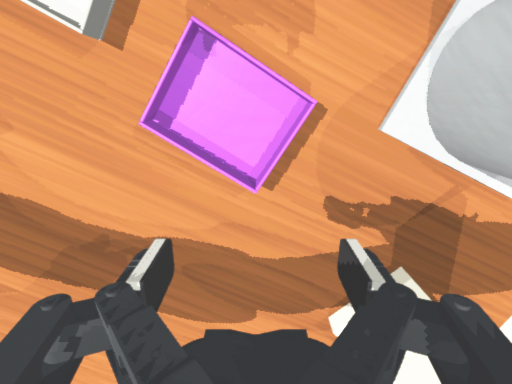

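Candidates (top view): green pack in the dock at (285,155), smaller green pack at (269,201), pink pack at (351,145); grey bin (312,226) against purple bin (384,248). I choose the pack in the dock and the grey bin. The tray is at (172,216) with its ears to the right (tail at -y), so it is the wrong way round. Next come the close crops and the measurement.

```bash
cat > h.py <<'E'
import cv2,numpy as np
def load(n): return dict(np.load(n,allow_pickle=True))
def f(d): return d["color"].shape[0]/2/np.tan(np.radians(float(d["vertical_fov"]))/2)
def cloud(d):
    F=f(d);h,w=d["depth"].shape;u,v=np.meshgrid(np.arange(w),np.arange(h));z=d["depth"]
    P=np.stack([(u-d["cx"])/F*z,(v-d["cy"])/F*z,z],-1);T=d["world_from_camera"]
    return P@T[:3,:3].T+T[:3,3]
def ray(d,px,zp):
    F=f(d);px=np.atleast_2d(px).astype(float);T=d["world_from_camera"]
    r=np.c_[(px[:,0]-d["cx"])/F,(px[:,1]-d["cy"])/F,np.ones(len(px))]@T[:3,:3].T
    o=T[:3,3];return o+r*((zp-o[2])/r[:,2])[:,None]
E
python3 - <<'E'
from h import *
d=load("top0.npz");c=d["color"][:,:,::-1]
a=cv2.resize(c[120:255,130:400],None,fx=2.9,fy=2.9,interpolation=cv2.INTER_CUBIC);cv2.imwrite("pics/topcrop.png",a)
C=cloud(d)
for n,(u,v) in dict(bench=(215,230),pack=(285,155),tray=(172,215),floor=(250,155),head=(318,150),bin=(312,228),decoy=(269,201),pink=(351,145),lip=(300,142),landing=(235,145)).items(): print(n,np.round(C[v,u]))
E
```

```text
bench [370.  67.  -1.]
pack [ 625. -174.   57.]
tray [423. 204.  69.]
floor [632. -55.   4.]
head [ 639. -282.   74.]
bin [ 377. -269.    6.]
decoy [ 470. -120.   38.]
pink [ 660. -399.   48.]
lip [ 674. -228.   27.]
landing [667.  -2.   7.]
```

View pics/topcrop.png

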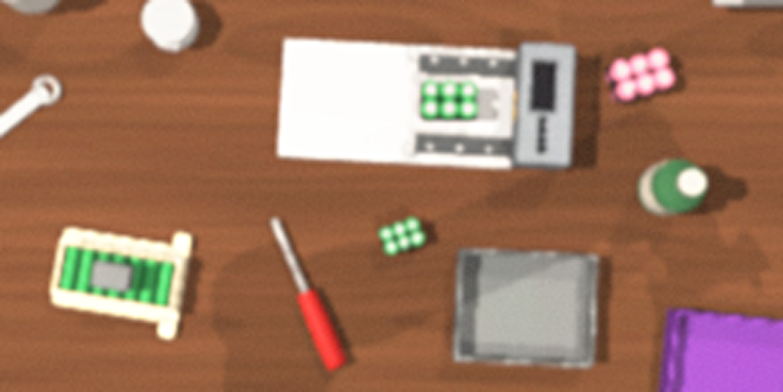

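The crop confirms it: the larger green pack stands between the rails, and the smaller green one lies loose below it. Now the numbers.

```bash
python3 - <<'E'
from h import *
d=load("top0.npz");C=cloud(d);X,Y,Z=C[...,0],C[...,1],C[...,2]
hsv=cv2.cvtColor(d["color"],cv2.COLOR_RGB2HSV)
def rect(m,name):
    p=C[m][:,:2].astype(np.float32);r=cv2.minAreaRect(p);print(name,len(p),np.round(r[0],1),np.round(r[1],1),round(r[2],1),"zmed",np.round(np.median(C[m][:,2]),1)); return r
vv,uu=np.mgrid[:384,:512]
def box(u0,u1,v0,v1): return (uu>=u0)&(uu<=u1)&(vv>=v0)&(vv<=v1)
rect(box(300,335,130,185)&(Z>60),"head")
rect(box(222,335,130,185)&(Z>2.5)&(Z<12)&(hsv[...,1]<50),"floor")
rect(box(270,300,140,170)&(Z>44),"pack")
rect(box(145,200,195,240)&(Z>25),"tray box")
rect(box(145,200,195,240)&(Z>58),"handle")
rect(box(145,200,195,240)&(Z>5),"tray all")
rect(box(285,340,203,250)&(Z>28),"bin")
rect(box(258,280,190,212)&(Z>20),"decoy")
# dock floor corners by eye from crop
s=2.9
for q in [(284,39),(278,156)]: print("land corner",np.round(ray(d,[130+q[0]/s,120+q[1]/s],6)[0],1))
for q in [(518,43),(575,45),(571,168),(514,166)]: print("head corner",np.round(ray(d,[130+q[0]/s,120+q[1]/s],70)[0],1))
E
```

```text
head 783 [ 538.4 -221.4] [121.  353.1] 54.4 zmed 71.4
floor 2104 [ 629.2 -148.6] [354.2 142.8] 87.0 zmed 7.2
pack 207 [ 537.4 -141. ] [ 68.2 248.6] 71.6 zmed 55.8
tray box 731 [413.5 113.3] [359.7  71.8] 83.9 zmed 31.4
handle 131 [424.4  86.9] [312.4  30. ] 89.8 zmed 67.9
tray all 1330 [414.2 120.9] [380.3 155.8] 89.9 zmed 26.6
bin 247 [ 390.1 -204.6] [274.  129.9] 87.3 zmed 39.6
decoy 126 [463.3 -99.6] [34.3 82.8] 25.0 zmed 35.6
land corner [708.3  22.6   6. ]
land corner [566.1  29.5   6. ]
head corner [ 691.  -252.2   70. ]
head corner [ 688.5 -318.1   70. ]
head corner [ 545.8 -311.7   70. ]
head corner [ 548.2 -246.3   70. ]
```

```bash
cat >> h.py <<'E'
def rect(C,m,name,lo,hi):
    m=m&(C[...,2]>lo)&(C[...,2]<hi); m=cv2.morphologyEx(m.astype(np.uint8),cv2.MORPH_OPEN,np.ones((2,2)))>0
    p=C[m][:,:2].astype(np.float32);r=cv2.minAreaRect(p);print(name,len(p),"c",np.round(r[0],1),"size",np.round(r[1],1),"ang",round(r[2],1),"zmed",np.round(np.median(C[m][:,2]),1),"mean",p.mean(0).round(1)); return r
def box(u0,u1,v0,v1,sh=(384,512)):
    vv,uu=np.mgrid[:sh[0],:sh[1]]
    return (uu>=u0)&(uu<=u1)&(vv>=v0)&(vv<=v1)
E
python3 - <<'E'
from h import *
d=load("top0.npz");C=cloud(d)
hsv=cv2.cvtColor(d["color"],cv2.COLOR_RGB2HSV)
rect(C,box(300,335,130,185),"head",60,90)
rect(C,box(222,335,130,185)&(hsv[...,1]<50),"floor",2.5,12)
rect(C,box(270,300,140,170),"pack",44,70)
T=box(145,200,195,240)
rect(C,T,"tray box",22,50)
rect(C,T,"handle",58,80)
rect(C,T,"tray all",5,80)
rect(C,box(285,340,203,250),"bin",28,50)
E
```

```text
head 777 c [ 540.5 -230.4] size [127.8 368.8] ang 53.5 zmed 71.3 mean [ 618.  -284.3]
floor 1868 c [ 564.2 -112.4] size [278.  271.1] ang 87.8 zmed 7.4 mean [626.5 -94.7]
pack 202 c [ 630.5 -177.3] size [68.3 44.8] ang 89.1 zmed 55.0 mean [ 626.5 -175.7]
tray box 661 c [410.8 114. ] size [361.2  74.2] ang 84.4 zmed 29.2 mean [421.1 213.6]
handle 122 c [420.9 218.1] size [42.9 31.7] ang 80.1 zmed 66.6 mean [421.3 215.7]
tray all 1148 c [403.2 117.1] size [356.  123.7] ang 79.1 zmed 27.8 mean [420.2 210. ]
bin 146 c [ 385.3 -209.9] size [285.2 132.7] ang 87.1 zmed 8.7 mean [ 378.5 -279.7]
```

>>> {"name": "jog_arm", "arguments": {
  "rows": [
    [[0, 0, 0], -1, 85],
    [[0, 0, 0], -1, 85],
    [[0, 0, 0], -1, 85],
    [[0, 0, 0], -1, 85],
    [[0, 0, 0], -1, 85],
    [[0, 0, 0], -1, 85],
    [[0, 0, 0], -1, 85],
    [[0, 0, 0], -1, 85],
    [[0, 0, 0], -1, 85],
    [[0, 0, 0], -1, 85],
    [[0, 0, 0], -0.3, 85],
    [[0, 0, 0], 0, 85]
  ]
}}

```text
time_s: 1.35
position: [270.5, -563.3, 231.0]
orientation: [-0.0, 1.0, -0.022, -0.0]
wrist_force: [0.3, 0.2, -1.3]
width: 0.996
```

```bash
cat >> h.py <<'E'
def st():
    from station import read_state
    s=read_state();w,x,y,z=s["orientation"];psi=np.arctan2(2*(x*y+w*z),1-2*(y*y+z*z))
    print("t",round(s["time_s"],2),"pos",np.round(s["position"],1),"psi",round(np.degrees(psi),2),"q1,7",np.round(s["q"][[0,6]],2),"F",np.round(s["wrist_force"],1),"w",round(s["width"]*85,1))
    return s["position"],psi
def go(x,y,z,yaw=None):
    p,psi=st();dx,dy,dz=x-p[0],y-p[1],z-p[2]
    print("units tool x,y,z:",np.round(np.array([np.cos(psi)*dx+np.sin(psi)*dy,np.sin(psi)*dx-np.cos(psi)*dy,-dz])/30,2), "turn:",None if yaw is None else round(-((yaw-np.degrees(psi)+180)%360-180)/6,2))
E
python3 -c "
from h import *
go(620,-80,250)"
```

```text
t 1.35 pos [ 270.5 -563.3  231. ] psi -2.53 q1,7 [1.21 0.96] F [ 0.3  0.2 -1.3] w 84.7
units tool x,y,z: [ 10.93 -16.61  -0.63] turn: None
```

>>> {"name": "jog_arm", "arguments": {
  "rows": [
    [[0.55, -0.83, -0.1], 0, 85],
    [[0.55, -0.83, -0.1], 0, 85],
    [[0.55, -0.83, -0.1], 0, 85],
    [[0.55, -0.83, -0.1], 0, 85],
    [[0.55, -0.83, -0.1], 0, 85],
    [[0.55, -0.83, -0.1], 0, 85],
    [[0.55, -0.83, 0], 0, 85],
    [[0.55, -0.83, 0], 0, 85],
    [[0.55, -0.83, 0], 0, 85],
    [[0.55, -0.83, 0], 0, 85],
    [[0.55, -0.83, 0], 0, 85],
    [[0.55, -0.83, 0], 0, 85],
    [[0.55, -0.83, 0], 0, 85],
    [[0.55, -0.83, 0], 0, 85],
    [[0.55, -0.83, 0], 0, 85],
    [[0.55, -0.83, 0], 0, 85],
    [[0.55, -0.83, 0], 0, 85],
    [[0.55, -0.83, 0], 0, 85],
    [[0.55, -0.83, 0], 0, 85],
    [[0.5, -0.83, 0], 0, 85]
  ]
}}

```text
time_s: 3.35
position: [621.5, -79.5, 249.1]
orientation: [0.0, 1.0, -0.023, -0.0]
wrist_force: [-0.3, -0.4, 0.3]
width: 0.993
```

```bash
python3 - <<'E'
from h import *
from station import imaging
st();d=imaging.snapshot("wrist");cv2.imwrite("pics/w1.png",d["color"][:,:,::-1]);np.savez("w1.npz",**d);print(np.round(d["world_from_camera"],3).tolist())
E
```

```text
t 3.35 pos [621.5 -79.5 249.1] psi -2.64 q1,7 [ 0.47 -0.13] F [-0.3 -0.4  0.3] w 84.4
[[0.999, -0.044, -0.014, 626.916], [-0.046, -0.95, -0.309, 0.791], [0.001, 0.309, -0.951, 391.188], [0.0, 0.0, 0.0, 1.0]]
```

View pics/w1.png

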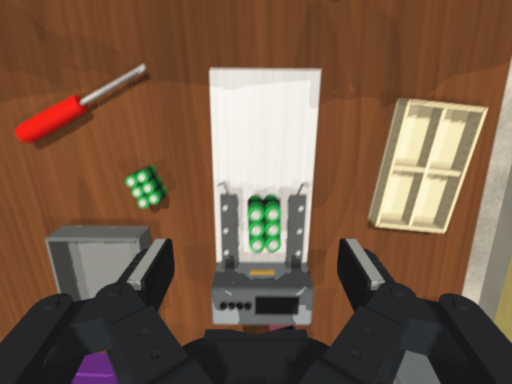

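The wrist view shows the dock nearly straight: landing edge at row 69 (columns 209-321), pack at (264,223), charger head at (262,290), bin partly hidden at (105,265). Fitting the edges now.

```bash
python3 - <<'E'
from h import *
d=load("w1.npz");C=cloud(d);c=d["color"].astype(int);hsv=cv2.cvtColor(d["color"],cv2.COLOR_RGB2HSV)
w=((hsv[...,1]<60)&(hsv[...,2]>170))
L=[];R=[]
for v in range(80,180,2):
    u=np.where(w[v,190:340])[0]+190; L.append((u[0]-.5,v));R.append((u[-1]+.5,v))
T=[]
for u in range(215,317,2):
    v=np.where(w[40:120,u])[0]+40;T.append((u,v[0]-.5))
def fit(P,z=6):
    P=ray(d,P,z)[:,:2].astype(np.float32);vx,vy,x,y=cv2.fitLine(P,cv2.DIST_HUBER,0,.01,.01).ravel();print("line ang",round(np.degrees(np.arctan2(vy,vx)),2),"pt",x,y);return x,y,vx,vy
l=fit(L);r=fit(R);t=fit(T)
# green pack
g=(hsv[...,0]>40)&(hsv[...,0]<85)&(hsv[...,1]>100)&box(235,295,185,262)
m=g.astype(np.uint8); n,lab,s,ce=cv2.connectedComponentsWithStats(m);print(s.tolist(),ce.round(1).tolist())
rect(C,box(235,295,190,262),"pack",45,70)
rect(C,box(205,320,258,330),"head",62,80)
rect(C,box(215,243,185,270),"lipL",18,32)
rect(C,box(283,310,185,270),"lipR",18,32)
a=cv2.resize(d["color"][50:340,180:350,::-1],None,fx=2.05,fy=2.05,interpolation=cv2.INTER_CUBIC);cv2.imwrite("pics/w1c.png",a)
E
```

```text
line ang 86.87 pt 565.52466 -43.592377
line ang 87.12 pt 706.7125 -44.00671
line ang -3.02 pt 650.5652 28.700163
[[0, 0, 512, 384, 195584], [248, 195, 33, 57, 1024]] [[255.5, 191.3], [263.8, 220.4]]
pack 1315 c [ 632.  -117.2] size [ 46.3 236.1] ang 0.5 zmed 53.8 mean [ 631.  -171.1]
head 3931 c [ 646.1 -195.4] size [383.8 164.7] ang 82.3 zmed 69.8 mean [ 623.4 -279.9]
lipL 1320 c [ 591.3 -123.8] size [255.6  42.9] ang 83.6 zmed 23.7 mean [ 580.7 -188.9]
lipR 1330 c [ 670.5 -134.3] size [ 53.6 278.8] ang 7.0 zmed 23.7 mean [ 676.4 -193.3]
```

View pics/w1c.png

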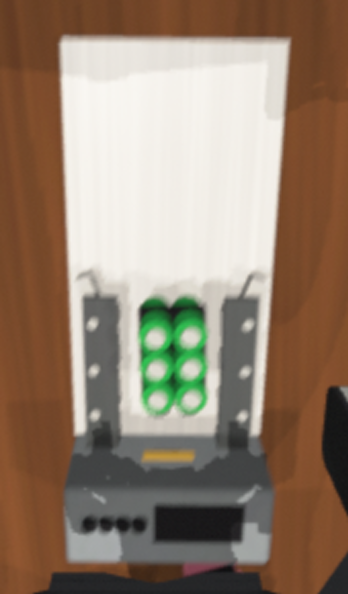

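```bash
python3 - <<'E'
from h import *
d=load("w1.npz")
def p(n,q,z): print(n,np.round(ray(d,[[180+q[0]/2.05,50+q[1]/2.05]],z)[0],1))
p("lipL near",(119,300),24);p("lipR near",(221,300),24);p("lipL far",(120,430),24);p("lipR far",(218,430),24)
p("lipLo",(84,300),24);p("lipRo",(258,298),24)
p("headL",(65,487),70);p("headR",(273,487),70)
for q in [(158,337),(190,337),(158,369),(190,369),(158,400),(190,400)]: p("cell",q,56)
p("mouth L",(80,275),18);p("mouth R",(265,275),18)
m=np.array([632.1,-120.6]);a=np.radians(-93);ex=np.array([np.cos(a),np.sin(a)])
for s in(-150,0,40,128):print(s,m+s*ex)
t=load("top0.npz");C=cloud(t)
# top: bin rim edges
g=cv2.cvtColor(t["color"],cv2.COLOR_RGB2GRAY)
a=cv2.resize(t["color"][195:260,275:350,::-1],None,fx=10,fy=9,interpolation=cv2.INTER_CUBIC)
cv2.imwrite("pics/bin.png",cv2.resize(a,(750,585)))
a=cv2.resize(t["color"][190:250,140:205,::-1],None,fx=9,fy=9,interpolation=cv2.INTER_CUBIC)
cv2.imwrite("pics/tray.png",a)
E
```

```text
lipL near [ 597.2 -132.9   24. ]
lipR near [ 665.3 -136.1   24. ]
lipL far [ 591.5 -232.5   24. ]
lipR far [ 662.  -235.8   24. ]
lipLo [ 573.9 -131.9   24. ]
lipRo [ 690.  -135.8   24. ]
headL [ 557.3 -244.3   70. ]
headR [ 693.  -250.6   70. ]
cell [ 622.5 -146.9   56. ]
cell [ 642.4 -147.8   56. ]
cell [ 621.5 -168.9   56. ]
cell [ 641.8 -169.9   56. ]
cell [ 620.5 -191.1   56. ]
cell [ 641.2 -192.1   56. ]
mouth L [ 571.8 -116.1   18. ]
mouth R [ 695.6 -121.9   18. ]
-150 [639.95039344  29.19443021]
0 [ 632.1 -120.6]
40 [ 630.00656175 -160.54518139]
128 [ 625.4009976  -248.42458045]
```

View pics/bin.png

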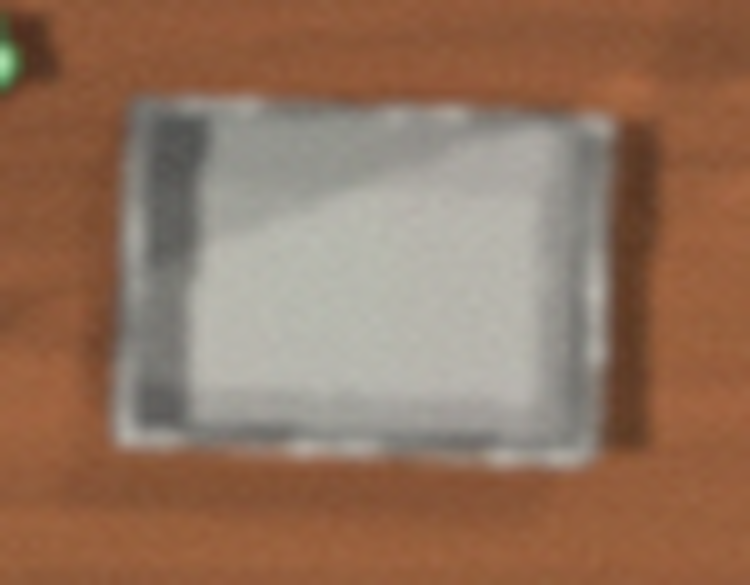

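View pics/tray.png

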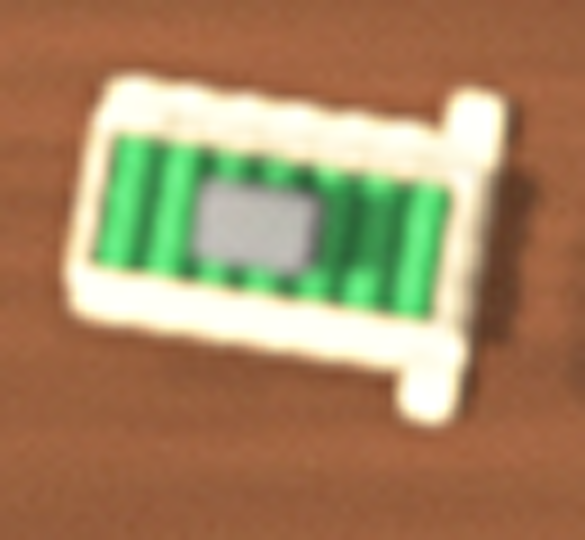

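```bash
python3 - <<'E'
from h import *
t=load("top0.npz")
print("bin",ray(t,[[275+x/10,195+y/9] for x,y in[(130,98),(615,118),(600,460),(118,445),(365.75,280.25)]],40).round(1).tolist())
print("handle",ray(t,[[140+256/9,190+226/9]],66).round(1))
print("tray nose, tail",ray(t,[[140+83/9,190+200/9]],8).round(1))
go(631.5,-169.5,31)
E
```

```text
bin [[453.3, -183.9, 40.0], [445.6, -348.1, 40.0], [317.7, -341.3, 40.0], [323.4, -179.0, 40.0], [384.8, -263.1, 40.0]]
handle [[422.7 216.6  66. ]]
tray nose, tail [[432.5 295.1   8. ]]
t 3.4 pos [623.  -73.8 248.9] psi -2.31 q1,7 [ 0.47 -0.13] F [-2.1  5.5 -0. ] w 84.2
units tool x,y,z: [0.41 3.18 7.26] turn: None
```

>>> {"name": "jog_arm", "arguments": {
  "rows": [
    [[0.1, 0.8, 0.5], 0, 65],
    [[0.1, 0.8, 0.8], 0, 65],
    [[0.1, 0.8, 0.8], 0, 65],
    [[0.1, 0.7, 0.8], 0, 65],
    [[0, 0, 0.8], 0, 65],
    [[0, 0, 0], 0, 65],
    [[0, 0, 0], 0, 65],
    [[0, 0, 0], 0, 65]
  ]
}}

```text
time_s: 4.2
position: [629.7, -173.2, 140.1]
orientation: [0.0, 1.0, -0.022, 0.001]
wrist_force: [-0.4, 0.0, -0.5]
width: 0.762
```

```bash
python3 - <<'E'
from h import *
go(631.5,-169.5,31,-2.5)
E
```

```text
t 4.2 pos [ 629.7 -173.2  140.1] psi -2.5 q1,7 [ 0.56 -0.01] F [-0.4  0.  -0.5] w 64.8
units tool x,y,z: [ 0.06 -0.13  3.64] turn: -0.0
```

>>> {"name": "jog_arm", "arguments": {
  "rows": [
    [[0.06, -0.13, 0.5], 0, 65],
    [[0, 0, 0.7], 0, 65],
    [[0, 0, 0.7], 0, 65],
    [[0, 0, 0.7], 0, 65],
    [[0, 0, 0.6], 0, 65],
    [[0, 0, 0.35], 0, 65],
    [[0, 0, 0], 0, 65],
    [[0, 0, 0], 0, 65]
  ]
}}

```text
time_s: 5.0
position: [631.3, -170.0, 32.5]
orientation: [0.0, 1.0, -0.022, 0.0]
wrist_force: [0.0, 0.6, 0.2]
width: 0.765
```

>>> {"name": "jog_arm", "arguments": {
  "rows": [
    [[0, 0, 0], 0, 35],
    [[0, 0, 0], 0, 35],
    [[0, 0, 0], 0, 35],
    [[0, 0, 0], 0, 35],
    [[0, 0, 0], 0, 35],
    [[0, 0, 0], 0, 35]
  ],
  "newtons": 40
}}

```text
time_s: 5.6
position: [631.4, -170.2, 33.1]
orientation: [0.0, 1.0, -0.022, 0.001]
wrist_force: [-1.7, 0.3, 6.5]
width: 0.506
```

```bash
python3 - <<'E'
from h import *
st()
E
```

```text
t 5.6 pos [ 631.4 -170.2   33.1] psi -2.55 q1,7 [ 0.54 -0.05] F [-1.7  0.3  6.5] w 43.0
```

>>> {"name": "jog_arm", "arguments": {
  "rows": [
    [[0, 0, -0.4], 0, 35],
    [[0, 0, -0.8], 0, 35],
    [[0, 0, -0.9], 0, 35],
    [[0, 0, -0.9], 0, 35],
    [[-0.4, 0.1, -0.6], 0, 35],
    [[-0.8, 0.3, 0], 0, 35],
    [[-0.9, 0.3, 0], 0, 35],
    [[-0.9, 0.3, 0], 0, 35],
    [[-0.9, 0.4, 0], 0, 35],
    [[-0.9, 0.4, 0], 0, 35],
    [[-0.9, 0.4, 0], 0, 35],
    [[-0.9, 0.4, 0], 0, 35],
    [[-0.8, 0.4, 0], 0, 35],
    [[-0.6, 0.3, 0], 0, 35],
    [[0, 0, 0], 0, 35],
    [[0, 0, 0], 0, 35]
  ]
}}

```text
time_s: 7.2
position: [386.8, -258.3, 140.4]
orientation: [0.0, 1.0, -0.022, 0.0]
wrist_force: [0.6, 1.1, -2.8]
width: 0.505
```

```bash
python3 - <<'E'
from h import *
from station import imaging
go(385,-263,36)
d=imaging.snapshot("wrist");cv2.imwrite("pics/w2.png",d["color"][:,:,::-1])
E
```

```text
t 7.2 pos [ 386.8 -258.3  140.4] psi -2.57 q1,7 [0.93 0.41] F [ 0.6  1.1 -2.8] w 43.0
units tool x,y,z: [-0.05  0.16  3.48] turn: None
```

View pics/w2.png

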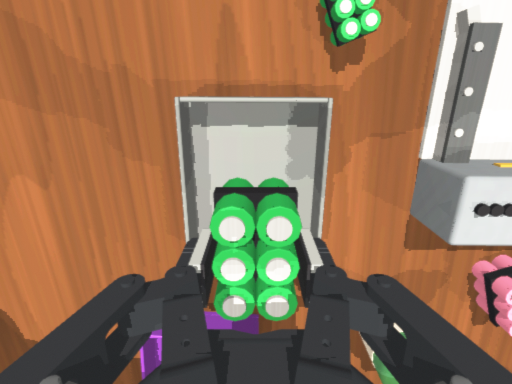

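The pack is held (cells at 215-300, 200-310) and centred over the grey bin (rim columns 176-332). Lowering it.

>>> {"name": "jog_arm", "arguments": {
  "rows": [
    [[-0.05, 0.16, 0.5], 0, 35],
    [[0, 0, 0.7], 0, 35],
    [[0, 0, 0.7], 0, 35],
    [[0, 0, 0.7], 0, 35],
    [[0, 0, 0.5], 0, 35],
    [[0, 0, 0.35], 0, 35],
    [[0, 0, 0], 0, 35],
    [[0, 0, 0], 0, 35]
  ]
}}

```text
time_s: 8.05
position: [385.5, -262.9, 36.8]
orientation: [0.0, 1.0, -0.022, 0.0]
wrist_force: [0.6, 0.1, -3.2]
width: 0.508
```

```bash
python3 - <<'E'
from h import *
st()
E
```

```text
t 8.05 pos [ 385.5 -262.9   36.8] psi -2.51 q1,7 [0.91 0.35] F [ 0.6  0.1 -3.2] w 43.2
```

Release, then rise.

>>> {"name": "jog_arm", "arguments": {
  "rows": [
    [[0, 0, 0.1], 0, 35],
    [[0, 0, 0], 0, 50],
    [[0, 0, 0], 0, 62],
    [[0, 0, 0], 0, 62],
    [[0, 0, 0], 0, 62],
    [[0, 0, -0.4], 0, 62],
    [[0, 0, -0.8], 0, 62],
    [[0, 0, -1], 0, 70],
    [[0, 0, -1], 0, 70],
    [[0, 0, -1], 0, 70],
    [[0, 0, -1], 0, 70],
    [[0, 0, -1], 0, 70],
    [[0, 0, -0.6], 0, 70]
  ]
}}

```text
time_s: 9.35
position: [385.4, -263.1, 240.8]
orientation: [0.001, 1.0, -0.022, 0.001]
wrist_force: [0.5, 0.2, 0.4]
width: 0.821
```

```bash
python3 - <<'E'
from h import *
from station import imaging
go(430,190,240,80)
d=imaging.snapshot("top");cv2.imwrite("pics/t3.png",cv2.resize(d["color"][100:300,120:420,::-1],None,fx=2.5,fy=2.5))
E
```

```text
t 9.35 pos [ 385.4 -263.1  240.8] psi -2.52 q1,7 [0.96 0.46] F [0.5 0.2 0.4] w 69.8
units tool x,y,z: [  0.82 -15.15   0.03] turn: -13.75
```

View pics/t3.png

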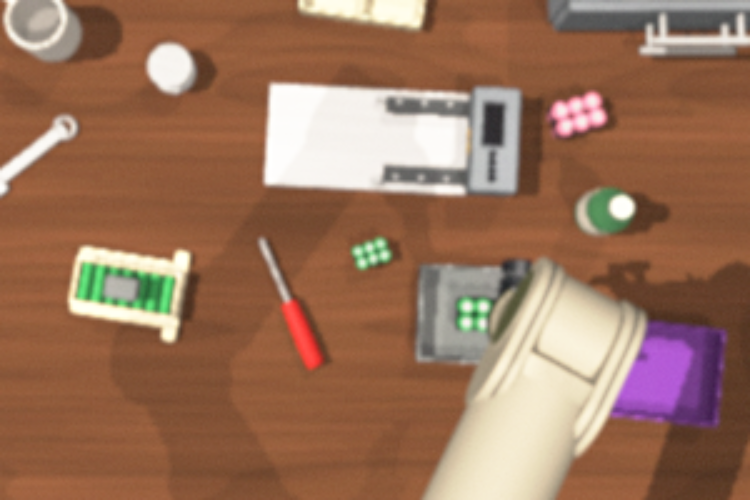

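The pack is in the grey bin (cells at 475,315) and the rails are empty. Going over to the tray.

>>> {"name": "jog_arm", "arguments": {
  "rows": [
    [[0, -0.9, 0], 0, 70],
    [[0, -0.95, 0], 0, 75],
    [[0, -0.95, 0], 0, 80],
    [[0, -0.95, 0], 0, 80],
    [[0, -0.95, 0], 0, 80],
    [[0, -0.95, 0], 0, 80],
    [[0, -0.95, 0], 0, 80],
    [[0, -0.95, 0], 0, 80],
    [[0, -0.95, 0], 0, 80],
    [[0, -0.95, 0], 0, 80],
    [[0, -0.95, 0], 0, 80],
    [[0, -0.95, 0], 0, 80],
    [[0, -0.95, 0], 0, 80],
    [[0, -0.95, 0], 0, 80],
    [[0, -0.95, 0], 0, 80],
    [[0, -0.95, 0], 0, 80],
    [[0, -0.95, 0], 0, 80]
  ]
}}

```text
time_s: 11.1
position: [406.1, 220.6, 237.9]
orientation: [0.0, 1.0, -0.022, 0.001]
wrist_force: [0.8, 0.1, -0.7]
width: 0.931
```

>>> {"name": "jog_arm", "arguments": {
  "rows": [
    [[0, 0, 0], -1, 80],
    [[0, 0, 0], -1, 80],
    [[0, 0, 0], -1, 80],
    [[0, 0, 0], -1, 80],
    [[0, 0, 0], -1, 80],
    [[0, 0, 0], -1, 80],
    [[0, 0, 0], -1, 80],
    [[0, 0, 0], -1, 80],
    [[0, 0, 0], -1, 80],
    [[0, 0, 0], -1, 80],
    [[0, 0, 0], -1, 80],
    [[0, 0, 0], -1, 80],
    [[0, 0, 0], -1, 80],
    [[0, 0, 0], -0.75, 80],
    [[0, 0, 0], 0, 80],
    [[0, 0, 0], 0, 80]
  ]
}}

```text
time_s: 12.7
position: [406.2, 219.5, 237.5]
orientation: [0.0, 0.767, 0.642, -0.0]
wrist_force: [0.3, -0.3, 0.4]
width: 0.94
```

```bash
python3 - <<'E'
from h import *
from station import imaging
st()
d=imaging.snapshot("wrist");cv2.imwrite("pics/w3.png",d["color"][:,:,::-1]);np.savez("w3.npz",**d)
E
```

```text
t 12.7 pos [406.2 219.5 237.5] psi 79.83 q1,7 [0.6  0.79] F [ 0.3 -0.3  0.4] w 79.9
```

View pics/w3.png

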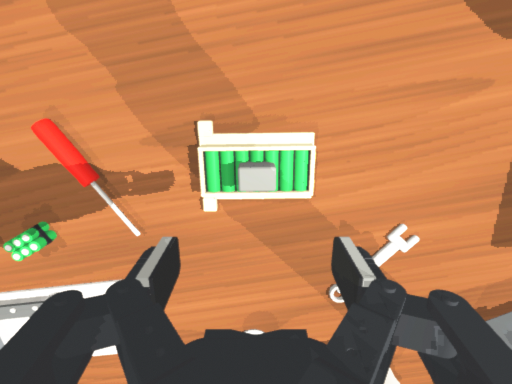

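The tray shows straight: handle top at (257,170), nose end at column 315, ears at column 205.

```bash
python3 - <<'E'
from h import *
d=load("w3.npz");hsv=cv2.cvtColor(d["color"],cv2.COLOR_RGB2HSV);C=cloud(d)
g=(hsv[...,1]<40)&box(232,282,150,200)
print(np.where(g)[0].min() if g.any() else None)
cv2.imwrite("pics/w3c.png",cv2.resize(d["color"][110:225,185:330,::-1],None,fx=5,fy=5,interpolation=cv2.INTER_CUBIC))
m=box(228,285,145,200)&(C[...,2]>58)&(C[...,2]<75); 
p=C[m];print(len(p),p.mean(0).round(1)); rect(C,m,"h",58,75)
E
```

```text
161
964 [422.3 219.2  65.2]
h 959 c [391.2 226.2] size [ 47.  123.3] ang 80.6 zmed 65.4 mean [424.3 220.1]
```

View pics/w3c.png

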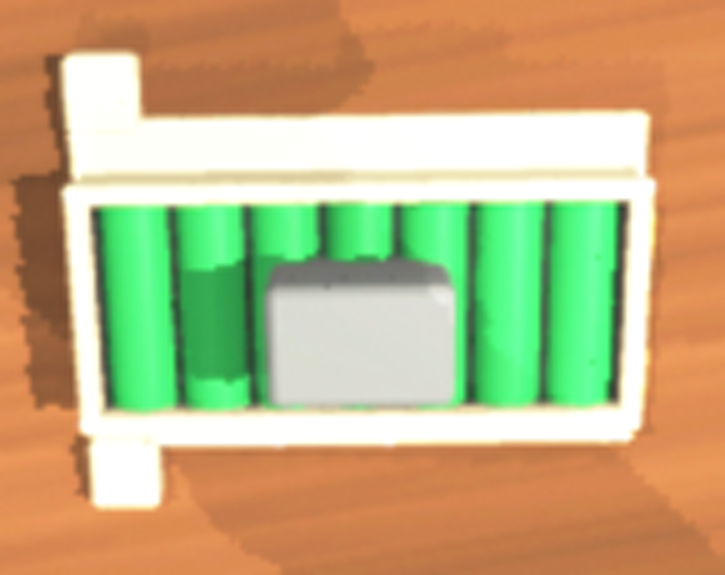

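```bash
python3 - <<'E'
from h import *
d=load("w3.npz")
def P(l,z): return ray(d,[[185+x/5,110+y/5] for x,y in l],z)[:,:2]
h=P([(267,284),(456,284),(458,404),(270,405)],66);print(h.round(1).tolist(),h.mean(0).round(1))
def a(p): return round(np.degrees(np.arctan2(*(p[1]-p[0])[::-1])),2),np.linalg.norm(p[1]-p[0]).round(1)
print(a(h[:2]),a(h[[3,2]]))
print("base",a(P([(140,118),(648,112)],8)),"rim",a(P([(65,186),(655,180)],32)),a(P([(83,441),(633,440)],32)))
r=P([(65,186),(655,180),(633,440),(83,441)],32);print("rim c",r.mean(0).round(1), np.linalg.norm(r[0]-r[3]))
c=h.mean(0);go(c[0],c[1],38,80.0)
E
```

```text
[[405.3, 201.5], [412.8, 243.6], [441.3, 239.6], [433.8, 196.6]] [423.3 220.3]
(np.float64(79.83), np.float64(42.8)) (np.float64(80.16), np.float64(43.7))
base (np.float64(80.5), np.float64(131.2)) rim (np.float64(80.42), np.float64(144.7)) (np.float64(79.95), np.float64(142.9))
rim c [425.6 219.1] 66.79107578723952
t 12.75 pos [406.2 219.4 237.4] psi 79.83 q1,7 [0.6  0.79] F [0.4 0.8 0.4] w 79.6
units tool x,y,z: [0.13 0.56 6.65] turn: -0.03
```

>>> {"name": "jog_arm", "arguments": {
  "rows": [
    [[0.13, 0.58, 0.6], 0, 70],
    [[0, 0, 1], -0.05, 70],
    [[0, 0, 1], 0, 70],
    [[0, 0, 1], 0, 70],
    [[0, 0, 0.9], 0, 70],
    [[0, 0, 0.8], 0, 70],
    [[0, 0, 0.7], 0, 70],
    [[0, 0, 0.4], 0, 70],
    [[0, 0, 0.25], 0, 70],
    [[0, 0, 0], 0, 70],
    [[0, 0, 0], 0, 70]
  ]
}}

```text
time_s: 13.85
position: [424.6, 220.5, 38.5]
orientation: [0.0, 0.765, 0.644, 0.0]
wrist_force: [-1.6, -0.8, 1.0]
width: 0.82
```

```bash
python3 - <<'E'
from h import *
go(423.7,220.2,38,80.2)
E
```

```text
t 13.85 pos [424.6 220.5  38.5] psi 80.24 q1,7 [0.35 0.48] F [-1.6 -0.8  1. ] w 69.7
units tool x,y,z: [-0.02 -0.03  0.02] turn: 0.01
```

>>> {"name": "jog_arm", "arguments": {
  "rows": [
    [[0, 0, 0], 0, 36],
    [[0, 0, 0], 0, 36],
    [[0, 0, 0], 0, 36],
    [[0, 0, 0], 0, 36],
    [[0, 0, 0], 0, 36],
    [[0, 0, 0], 0, 36],
    [[0, 0, 0], 0, 36]
  ],
  "newtons": 70
}}

```text
time_s: 14.55
position: [424.8, 220.1, 38.7]
orientation: [0.001, 0.765, 0.644, 0.0]
wrist_force: [-0.2, -3.0, 7.5]
width: 0.503
```

```bash
python3 - <<'E'
from h import *
go(640,-15,130,80)
E
```

```text
t 14.55 pos [424.8 220.1  38.7] psi 80.23 q1,7 [0.35 0.48] F [-0.2 -3.   7.5] w 42.8
units tool x,y,z: [-6.5   8.4  -3.04] turn: 0.04
```

>>> {"name": "jog_arm", "arguments": {
  "rows": [
    [[0, 0, -0.3], 0, 36],
    [[0, 0, -0.6], 0, 36],
    [[0, 0, -0.8], 0, 36],
    [[0, 0, -0.8], 0, 36],
    [[0, 0, -0.6], 0, 36],
    [[-0.3, 0.4, -0.2], 0, 36],
    [[-0.6, 0.8, 0], 0, 36],
    [[-0.7, 0.9, 0], 0, 36],
    [[-0.7, 0.9, 0], 0, 36],
    [[-0.7, 0.9, 0], 0, 36],
    [[-0.7, 0.9, 0], 0, 36],
    [[-0.7, 0.9, 0], 0, 36],
    [[-0.7, 0.9, 0], 0, 36],
    [[-0.6, 0.8, 0], 0, 36],
    [[-0.5, 0.6, 0], 0, 36],
    [[-0.3, 0.4, 0], 0, 36],
    [[0, 0, 0], 0, 36]
  ]
}}

```text
time_s: 16.25
position: [640.1, -16.6, 136.5]
orientation: [-0.0, 0.766, 0.643, -0.0]
wrist_force: [-0.4, -0.5, -5.0]
width: 0.502
```

```bash
python3 - <<'E'
from h import *
from station import read_state
go(636.5,-25,130,-93)
print(read_state()["q"].round(2))
E
```

```text
t 16.25 pos [640.1 -16.6 136.5] psi 80.1 q1,7 [0.61 1.03] F [-0.4 -0.5 -5. ] w 42.7
units tool x,y,z: [-0.3  -0.07  0.22] turn: 28.85
[ 0.61  0.6  -0.92  1.5   0.49  1.29  1.03]
```

>>> {"name": "jog_arm", "arguments": {
  "rows": [
    [[0, 0, 0], 0.5, 36],
    [[0, 0, 0], 1, 36],
    [[0, 0, 0], 1, 36],
    [[0, 0, 0], 1, 36],
    [[0, 0, 0], 1, 36],
    [[0, 0, 0], 1, 36],
    [[0, 0, 0], 1, 36],
    [[0, 0, 0], 1, 36],
    [[0, 0, 0], 1, 36],
    [[0, 0, 0], 1, 36],
    [[0, 0, 0], 1, 36],
    [[0, 0, 0], 1, 36],
    [[0, 0, 0], 1, 36],
    [[0, 0, 0], 1, 36],
    [[0, 0, 0], 1, 36],
    [[0, 0, 0], 0.5, 36]
  ]
}}

```text
time_s: 17.85
position: [638.6, -12.8, 137.0]
orientation: [-0.0, 0.996, -0.086, -0.0]
wrist_force: [0.6, 0.3, -5.3]
width: 0.498
```

```bash
python3 - <<'E'
from h import *
from station import read_state
go(636.5,-25,130,-93)
print(read_state()["q"].round(2))
E
```

```text
t 17.85 pos [638.6 -12.8 137. ] psi -9.87 q1,7 [ 0.42 -0.43] F [ 0.6  0.3 -5.3] w 42.4
units tool x,y,z: [0.   0.41 0.23] turn: 13.86
[ 0.42  0.5  -0.63  1.51  0.31  1.23 -0.43]
```

>>> {"name": "jog_arm", "arguments": {
  "rows": [
    [[0, 0, 0], 0.85, 36],
    [[0, 0, 0], 1, 36],
    [[0, 0, 0], 1, 36],
    [[0, 0, 0], 1, 36],
    [[0, 0, 0], 1, 36],
    [[0, 0, 0], 1, 36],
    [[0, 0, 0], 1, 36],
    [[0, 0, 0], 1, 36],
    [[0, 0, 0], 1, 36],
    [[0, 0, 0], 1, 36],
    [[0, 0, 0], 1, 36],
    [[0, 0, 0], 1, 36],
    [[0, 0, 0], 1, 36],
    [[0, 0, 0], 1, 36],
    [[0, 0, 0], 0, 36],
    [[0, 0, 0], 0, 36]
  ]
}}

```text
time_s: 19.45
position: [639.0, -13.4, 136.8]
orientation: [0.0, -0.691, 0.723, 0.0]
wrist_force: [0.1, -0.1, -5.2]
width: 0.501
```

```bash
python3 - <<'E'
from h import *
from station import read_state,imaging
go(636.5,-35.7,70,-93)
print(read_state()["q"].round(2))
for n in("wrist","side"):
    d=imaging.snapshot(n);cv2.imwrite(f"pics/{n}4.png",d["color"][:,:,::-1]);np.savez(n+"4.npz",**d)
E
```

```text
t 19.45 pos [639.  -13.4 136.8] psi -92.59 q1,7 [ 0.24 -1.79] F [ 0.1 -0.1 -5.2] w 42.6
units tool x,y,z: [0.75 0.05 2.23] turn: 0.07
[ 0.24  0.46 -0.38  1.52  0.18  1.2  -1.79]
```

View pics/wrist4.png

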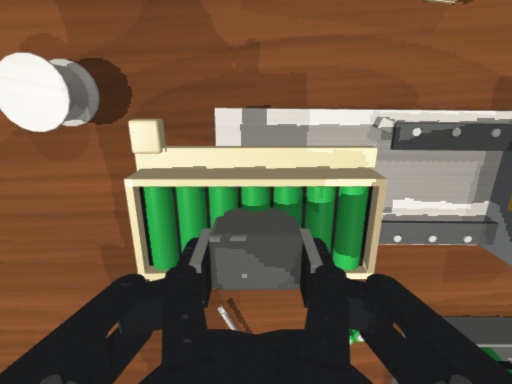

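View pics/side4.png

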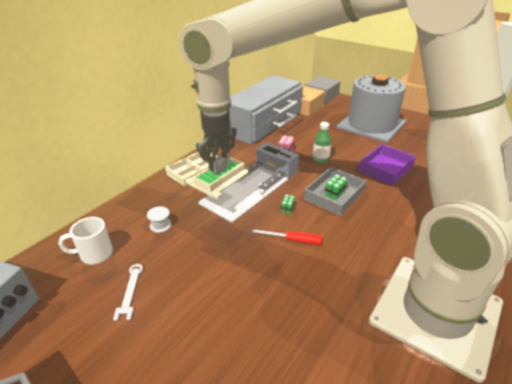

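```bash
python3 - <<'E'
from h import *
d=load("wrist4.npz")
a=np.radians(-93);ex=np.array([np.cos(a),np.sin(a)]);ey=np.array([-ex[1],ex[0]]);m=np.array([632.1,-120.6])
def p(n,l,z):
    q=ray(d,l,z)[:,:2]-m;print(n,[(round(float(v@ex),1),round(float(v@ey),1)) for v in q])
p("TCP ",[[0,0]],0)
print((np.array([639,-13.4])-m)@ex,(np.array([639,-13.4])-m)@ey)
p("base far edge top",[(170,148),(375,148)],106)
p("rim far",[(128,180),(384,178)],130)
p("rim nose-near",[(378,272)],130)
p("plate far edge",[(215,109),(300,110),(500,112)],6)
p("lip far rail inner",[(392,150),(510,151)],24)
p("lip near rail inner",[(385,218),(490,219)],24)
cv2.imwrite("pics/w4c.png",cv2.resize(d["color"][95:285,110:512,::-1],None,fx=1.95,fy=1.95,interpolation=cv2.INTER_CUBIC))
E
```

```text
TCP  [(-326.5, 155.7)]
-107.41420422376662 1.2801292805629574
base far edge top [(-161.2, 49.7), (-36.0, 50.6)]
rim far [(-178.4, 36.5), (-39.1, 38.6)]
rim nose-near [(-34.0, -20.9)]
plate far edge [(-146.5, 67.8), (-67.9, 67.4), (117.8, 66.9)]
lip far rail inner [(14.3, 34.0), (121.1, 33.9)]
lip near rail inner [(17.9, -32.9), (120.5, -33.2)]
```

View pics/w4c.png

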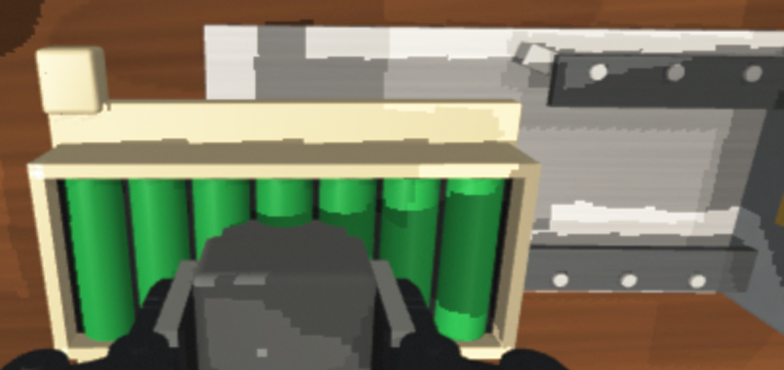

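```bash
python3 - <<'E'
from h import *
d=load("wrist4.npz");C=cloud(d)
a=np.radians(-93);ex=np.array([np.cos(a),np.sin(a)]);ey=np.array([-ex[1],ex[0]]);m=np.array([632.1,-120.6])
print("cam",d["world_from_camera"][:3,3].round(1))
for n,(u0,u1,v0,v1) in dict(basetop=(180,370,150,158),rimfar=(135,378,178,182),nosewall=(370,374,200,260),tailwall=(133,135,200,250),handle=(225,290,240,280),floor=(400,480,170,200),lip=(400,500,128,146),ear=(135,160,122,148)).items():
    q=C[v0:v1,u0:u1].reshape(-1,3);print(n,np.percentile(q[:,2],[10,50,90]).round(1))
for z in(118,122,126,130):
    q=ray(d,[(128,180),(384,178),(376.7,274.5)],z)[:,:2]-m
    print(z,(q@ex).round(1),(q@ey).round(1))
E
```

```text
cam [719.7 -15.7 278.9]
basetop [104.7 105.5 106.3]
rimfar [127.5 129.2 130.2]
nosewall [122.6 127.5 129.9]
tailwall [115.1 129.3 130.1]
handle [162.7 163.4 164.2]
floor [4.7 5.6 6.5]
lip [22.8 23.7 25. ]
ear [108.5 109.3 110.2]
118 [-184.   -33.4  -28.6] [ 32.8  35.1 -31.2]
122 [-182.1  -35.3  -30.6] [ 34.   36.2 -28.3]
126 [-180.3  -37.2  -32.6] [ 35.2  37.4 -25.5]
130 [-178.4  -39.1  -34.6] [ 36.5  38.6 -22.7]
```

```bash
python3 - <<'E'
from h import *
go(635.3,-30.6,50,-93)
E
```

```text
t 19.55 pos [639.2 -14.  136.8] psi -92.66 q1,7 [ 0.24 -1.79] F [-0.4  0.2 -6.2] w 42.8
units tool x,y,z: [0.56 0.1  2.89] turn: 0.06
```

>>> {"name": "jog_arm", "arguments": {
  "rows": [
    [[0.2, 0.1, 0.3], 0.06, 36],
    [[0.36, 0, 0.6], 0, 36],
    [[0, 0, 0.6], 0, 36],
    [[0, 0, 0.6], 0, 36],
    [[0, 0, 0.5], 0, 36],
    [[0, 0, 0.3], 0, 36],
    [[0, 0, 0], 0, 36],
    [[0, 0, 0], 0, 36]
  ]
}}

```text
time_s: 20.35
position: [635.9, -31.1, 50.2]
orientation: [0.0, -0.687, 0.727, -0.0]
wrist_force: [0.6, 0.1, -4.7]
width: 0.5
```

```bash
python3 - <<'E'
from h import *
from station import imaging
st()
for n in("wrist","top"):
    d=imaging.snapshot(n);np.savez(n+"5.npz",**d)
    if n=="wrist": cv2.imwrite("pics/w5.png",cv2.resize(d["color"][95:285,110:512,::-1],None,fx=1.95,fy=1.95,interpolation=cv2.INTER_CUBIC))
    else: cv2.imwrite("pics/t5.png",cv2.resize(d["color"][120:200,210:350,::-1],None,fx=5.5,fy=5.5,interpolation=cv2.INTER_CUBIC))
E
```

```text
t 20.35 pos [635.9 -31.1  50.2] psi -93.19 q1,7 [ 0.25 -1.79] F [ 0.6  0.1 -4.7] w 42.5
```

View pics/w5.png

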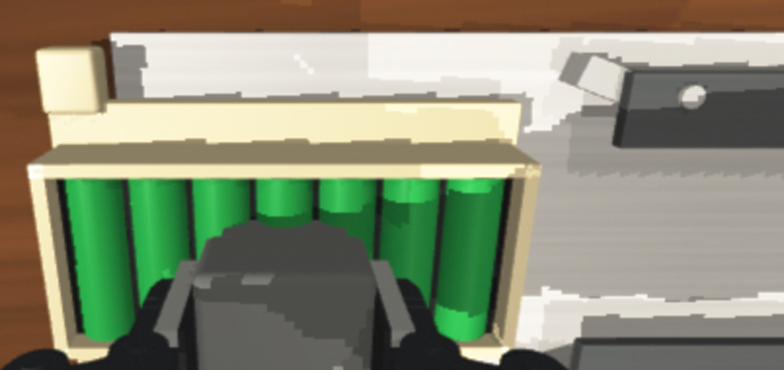

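View pics/t5.png

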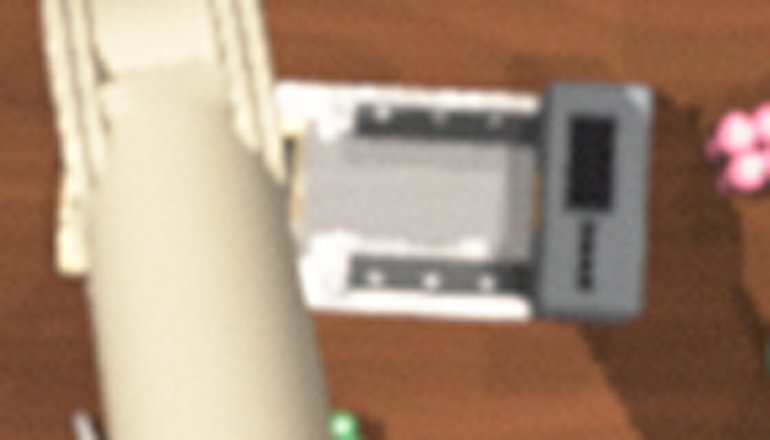

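```bash
python3 - <<'E'
from h import *
d=load("wrist5.npz");C=cloud(d)
a=np.radians(-93);ex=np.array([np.cos(a),np.sin(a)]);ey=np.array([-ex[1],ex[0]]);m=np.array([632.1,-120.6])
def p(n,l,z):
    q=ray(d,[(110+x/1.95,95+y/1.95) for x,y in l],z)[:,:2]-m;print(n,[(round(float(v@ex),1),round(float(v@ey),1)) for v in q])
print("TCP",(np.array([635.9,-31.1])-m)@ex,(np.array([635.9,-31.1])-m)@ey)
p("base far top",[(115,102),(516,101)],19.5)
p("rim far",[(36,164),(540,163)],43.5)
p("lip far in (72/2=36)",[(620,148),(780,150)],24)
p("lip far out",[(640,71),(780,71)],24)
p("lip near in",[(580,340),(780,341)],24)
p("plate far",[(115,34),(780,34)],6)
for n,(u,v) in dict(base=(300,120),rim=(300,168),lip=(700,120),floor=(650,230),plate=(300,60)).items(): print(n,C[int(95+v/1.95),int(110+u/1.95)].round(1))
E
```

```text
TCP -89.57621999425754 -0.8892758516761385
base far top [(-143.4, 48.6), (-17.9, 48.5)]
rim far [(-159.8, 35.6), (-19.2, 35.4)]
lip far in (72/2=36) [(14.6, 34.4), (64.8, 33.5)]
lip far out [(16.2, 58.2), (58.2, 58.1)]
lip near in [(13.2, -35.3), (83.6, -36.0)]
plate far [(-145.4, 68.5), (70.9, 67.7)]
base [679.5 -37.   19.2]
rim [670.5 -35.9  42.3]
lip [ 673.4 -160.3   23.2]
floor [ 629.  -162.9    5.3]
plate [696.9 -38.1   5.6]
```

Relative to the rails in the same picture, the tray sits about 4.5 mm off towards +x (edge at 48.5 against the expected 45, dock centre at about -1). I shift it, lower it, then enter gently.

>>> {"name": "jog_arm", "arguments": {
  "rows": [
    [[0, 0.08, 0], 0, 36],
    [[0, 0.07, 0.05], 0, 36],
    [[0, 0, 0.05], 0, 36],
    [[0, 0, 0.04], 0, 36],
    [[0, 0, 0], 0, 36],
    [[0, 0, 0], 0, 36]
  ]
}}

```text
time_s: 21.05
position: [631.1, -30.9, 45.6]
orientation: [-0.0, -0.687, 0.727, -0.0]
wrist_force: [-0.7, 0.1, -5.7]
width: 0.498
```

```bash
python3 - <<'E'
from h import *
st()
E
```

```text
t 21.05 pos [631.1 -30.9  45.6] psi -93.2 q1,7 [ 0.25 -1.79] F [-0.7  0.1 -5.7] w 42.3
```

>>> {"name": "jog_arm", "arguments": {
  "rows": [
    [[0.15, 0, 0], 0, 36],
    [[0.2, 0, 0], 0, 36],
    [[0.2, 0, 0], 0, 36],
    [[0.2, 0, 0], 0, 36],
    [[0.2, 0, 0], 0, 36],
    [[0.15, 0, 0], 0, 36],
    [[0, 0, 0], 0, 36]
  ]
}}

```text
time_s: 21.75
position: [629.2, -65.1, 45.6]
orientation: [-0.0, -0.687, 0.727, -0.0]
wrist_force: [0.3, 0.6, -5.8]
width: 0.501
```

```bash
python3 - <<'E'
from h import *
from station import imaging
st()
for n in("wrist",):
    d=imaging.snapshot(n);np.savez(n+"6.npz",**d)
    cv2.imwrite("pics/w6.png",cv2.resize(d["color"][95:285,110:512,::-1],None,fx=1.95,fy=1.95,interpolation=cv2.INTER_CUBIC))
E
```

```text
t 21.75 pos [629.2 -65.1  45.6] psi -93.28 q1,7 [ 0.3  -1.74] F [ 0.3  0.6 -5.8] w 42.6
```

View pics/w6.png

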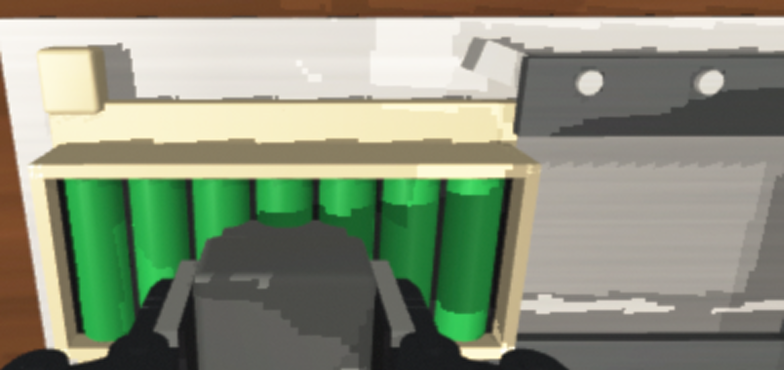

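```bash
python3 - <<'E'
from h import *
d=load("wrist6.npz")
a=np.radians(-93.2);ex=np.array([np.cos(a),np.sin(a)]);ey=np.array([-ex[1],ex[0]]);m=np.array([632.1,-120.6])
def p(n,l,z):
    q=ray(d,[(110+x/1.95,95+y/1.95) for x,y in l],z)[:,:2]-m;print(n,[(round(float(v@ex),1),round(float(v@ey),1)) for v in q])
p("base far top",[(115,102),(510,101)],15)
p("rim far",[(36,164),(538,163)],39)
p("lip far in",[(540,136),(780,136)],24)
p("lip near in",[(540,333),(780,334)],24)
p("lip far out",[(540,56),(780,54)],24)
p("plate far",[(150,16),(780,19)],6)
E
```

```text
base far top [(-109.1, 43.4), (14.3, 43.5)]
rim far [(-125.5, 30.4), (14.4, 30.4)]
lip far in [(21.0, 34.5), (93.6, 34.3)]
lip near in [(30.7, -34.4), (112.5, -34.9)]
lip far out [(17.7, 58.2), (87.0, 58.7)]
plate far [(-98.3, 68.9), (99.8, 67.7)]
```

Nose is in the funnel, centred to about 1 mm, no force. Continuing.

>>> {"name": "jog_arm", "arguments": {
  "rows": [
    [[0.15, -0.02, 0], 0, 36],
    [[0.25, 0, 0], 0, 36],
    [[0.25, 0, 0], 0, 36],
    [[0.25, 0, 0], 0, 36],
    [[0.25, 0, 0], 0, 36],
    [[0.2, 0, 0], 0, 36],
    [[0, 0, 0], 0, 36]
  ]
}}

```text
time_s: 22.5
position: [627.4, -106.0, 45.6]
orientation: [-0.0, -0.686, 0.727, -0.0]
wrist_force: [-0.7, -0.3, -4.7]
width: 0.504
```

>>> {"name": "jog_arm", "arguments": {
  "rows": [
    [[0.2, 0, 0], 0, 36],
    [[0.25, 0, 0], 0, 36],
    [[0.25, 0, 0], 0, 36],
    [[0.25, 0, 0], 0, 36],
    [[0.2, 0, 0], 0, 36],
    [[0.15, 0, 0], 0, 36],
    [[0, 0, 0], 0, 36]
  ]
}}

```text
time_s: 23.2
position: [625.2, -144.4, 45.6]
orientation: [-0.0, -0.687, 0.727, -0.0]
wrist_force: [-0.9, 0.7, -5.4]
width: 0.501
```

```bash
python3 - <<'E'
from h import *
p,_=st();m=np.array([632.1,-120.6]);a=np.radians(-93);print("nose s",(p[:2]-m)@[np.cos(a),np.sin(a)]+75)
E
```

```text
t 23.2 pos [ 625.2 -144.4   45.6] psi -93.27 q1,7 [ 0.4  -1.61] F [-0.9  0.7 -5.4] w 42.6
nose s 99.12168693853958
```

>>> {"name": "jog_arm", "arguments": {
  "rows": [
    [[0.15, 0, 0], 0, 36],
    [[0.2, 0, 0], 0, 36],
    [[0.2, 0, 0], 0, 36],
    [[0.15, 0, 0], 0, 36],
    [[0.1, 0, 0.02], 0, 36],
    [[0, 0, 0], 0, 36],
    [[0, 0, 0], 0, 36]
  ]
}}

```text
time_s: 23.9
position: [624.0, -167.1, 45.0]
orientation: [0.0, -0.687, 0.727, 0.0]
wrist_force: [0.8, 0.4, -4.9]
width: 0.501
```

>>> {"name": "jog_arm", "arguments": {
  "rows": [
    [[0.04, 0, 0], 0, 36],
    [[0.04, 0, 0], 0, 36],
    [[0.04, 0, 0], 0, 36],
    [[0, 0, 0], 0, 36]
  ]
}}

```text
time_s: 24.3
position: [623.8, -171.2, 45.0]
orientation: [-0.0, -0.687, 0.727, -0.0]
wrist_force: [-0.4, -0.3, -4.9]
width: 0.5
```

>>> {"name": "jog_arm", "arguments": {
  "rows": [
    [[0.03, 0, 0], 0, 36],
    [[0.03, 0, 0], 0, 36],
    [[0, 0, 0], 0, 36]
  ]
}}

```text
time_s: 24.6
position: [623.8, -172.9, 45.1]
orientation: [-0.0, -0.687, 0.727, -0.0]
wrist_force: [-0.4, 0.1, -5.6]
width: 0.5
```

>>> {"name": "jog_arm", "arguments": {
  "rows": [
    [[0.03, 0, 0], 0, 36],
    [[0.03, 0, 0], 0, 36],
    [[0, 0, 0], 0, 36]
  ]
}}

```text
time_s: 24.9
position: [623.6, -174.7, 45.0]
orientation: [-0.0, -0.687, 0.727, -0.0]
wrist_force: [-0.5, -0.1, -6.1]
width: 0.502
```

>>> {"name": "jog_arm", "arguments": {
  "rows": [
    [[0.03, 0, 0], 0, 36],
    [[0.03, 0, 0], 0, 36],
    [[0, 0, 0], 0, 36]
  ]
}}

```text
time_s: 25.2
position: [623.5, -176.5, 45.0]
orientation: [-0.0, -0.687, 0.727, -0.0]
wrist_force: [0.8, 1.0, -6.0]
width: 0.503
```

```bash
python3 - <<'E'
from h import *
from station import imaging
st()
d=imaging.snapshot("wrist");np.savez("w7.npz",**d)
cv2.imwrite("pics/w7.png",cv2.resize(d["color"][95:285,110:512,::-1],None,fx=1.95,fy=1.95,interpolation=cv2.INTER_CUBIC))
E
```

```text
t 25.2 pos [ 623.5 -176.5   45. ] psi -93.21 q1,7 [ 0.44 -1.55] F [ 0.8  1.  -6. ] w 42.8
```

View pics/w7.png

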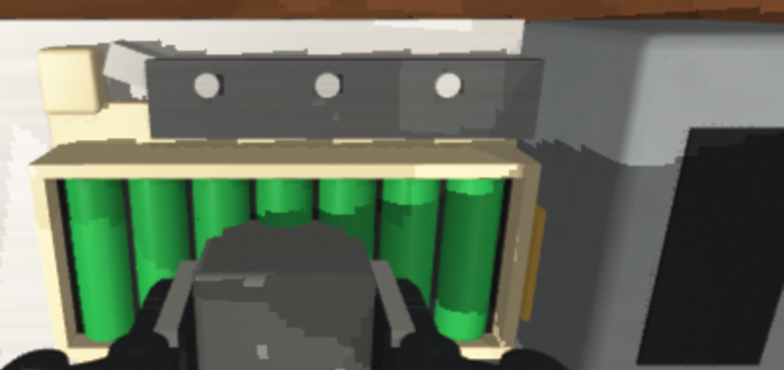

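Ear front is just short of the funnel mouth; the nose is almost at the head. Continuing the push until there is contact.

>>> {"name": "jog_arm", "arguments": {
  "rows": [
    [[0.03, 0, 0], 0, 36],
    [[0.03, 0, 0], 0, 36],
    [[0, 0, 0], 0, 36]
  ]
}}

```text
time_s: 25.55
position: [623.6, -177.1, 45.1]
orientation: [0.0, -0.687, 0.726, 0.0]
wrist_force: [-0.5, 4.3, -4.7]
width: 0.499
```

>>> {"name": "jog_arm", "arguments": {
  "rows": [
    [[0.03, 0, 0], 0, 36],
    [[0.03, 0, 0], 0, 36],
    [[0, 0, 0], 0, 36]
  ]
}}

```text
time_s: 25.85
position: [623.7, -177.2, 45.1]
orientation: [0.001, -0.688, 0.726, 0.001]
wrist_force: [-1.6, 7.6, -2.4]
width: 0.502
```

>>> {"name": "jog_arm", "arguments": {
  "rows": [
    [[0.04, 0, 0], 0, 36],
    [[0.04, 0, 0.01], 0, 36],
    [[0.04, 0, 0.02], 0, 36],
    [[0, 0, 0], 0, 36]
  ]
}}

```text
time_s: 26.25
position: [623.7, -177.4, 45.2]
orientation: [0.002, -0.688, 0.725, 0.002]
wrist_force: [-6.4, 18.5, 8.7]
width: 0.504
```

```bash
python3 - <<'E'
from h import *
st()
E
```

```text
t 26.25 pos [ 623.7 -177.4   45.2] psi -93.01 q1,7 [ 0.45 -1.54] F [-6.4 18.5  8.7] w 42.9
```

>>> {"name": "jog_arm", "arguments": {
  "rows": [
    [[-0.06, 0, -0.02], 0, 36],
    [[-0.03, 0, 0], 0, 36],
    [[0, 0, 0], 0, 52],
    [[0, 0, 0], 0, 65],
    [[0, 0, 0], 0, 70],
    [[0, 0, 0], 0, 70],
    [[0, 0, 0], 0, 70]
  ]
}}

```text
time_s: 26.95
position: [623.4, -181.2, 44.9]
orientation: [0.0, -0.687, 0.727, -0.0]
wrist_force: [0.0, -0.1, -1.2]
width: 0.821
```

```bash
python3 - <<'E'
from h import *
from station import imaging
st()
d=imaging.snapshot("wrist");np.savez("w8.npz",**d)
cv2.imwrite("pics/w8.png",cv2.resize(d["color"][95:285,110:512,::-1],None,fx=1.95,fy=1.95,interpolation=cv2.INTER_CUBIC))
E
```

```text
t 26.95 pos [ 623.4 -181.2   44.9] psi -93.23 q1,7 [ 0.45 -1.54] F [ 0.  -0.1 -1.2] w 69.8
```

View pics/w8.png

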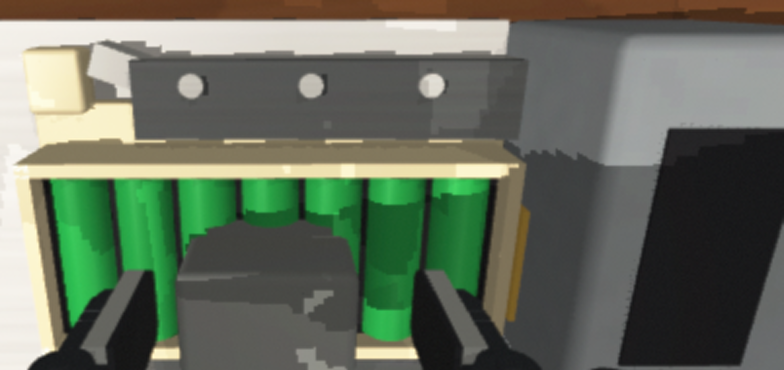

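>>> {"name": "jog_arm", "arguments": {
  "rows": [
    [[-0.1, 0, 0], 0, 70],
    [[0, 0, -0.4], 0, 70],
    [[0, 0, -0.8], 0, 70],
    [[0, 0, -1], 0, 70],
    [[0, 0, -1], 0, 70],
    [[0, 0, -1], 0, 70],
    [[0, 0, -1], 0, 70],
    [[-0.5, -0.5, -1], 0, 70],
    [[-0.5, -0.5, -0.5], 0, 70],
    [[0, 0, 0], 0, 70],
    [[0, 0, 0], 0, 70]
  ]
}}

```text
time_s: 28.1
position: [655.1, -149.1, 246.2]
orientation: [0.0, -0.687, 0.726, -0.0]
wrist_force: [0.7, 0.5, -0.5]
width: 0.822
```

```bash
python3 - <<'E'
from h import *
from station import imaging
st()
for n in ("wrist","top","side"):
    d=imaging.snapshot(n);np.savez(n+"9.npz",**d);cv2.imwrite(f"pics/{n}9.png",d["color"][:,:,::-1])
E
```

```text
t 28.1 pos [ 655.1 -149.1  246.2] psi -93.14 q1,7 [ 0.39 -1.56] F [ 0.7  0.5 -0.5] w 69.8
```

View pics/wrist9.png

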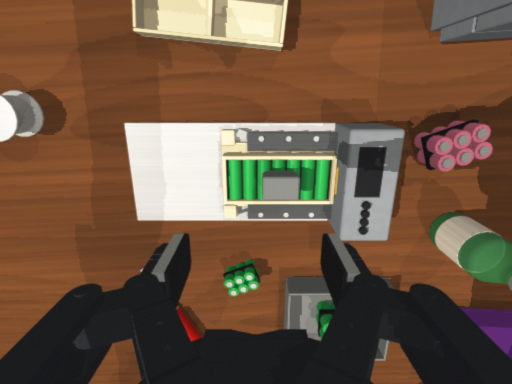

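View pics/side9.png

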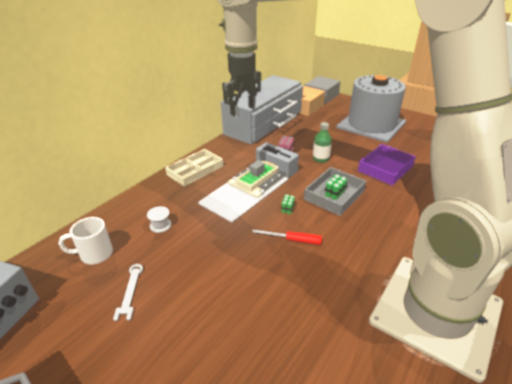

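```bash
python3 - <<'E'
from h import *
d=load("wrist9.npz")
cv2.imwrite("pics/w9c.png",cv2.resize(d["color"][115:245,205:410,::-1],None,fx=3.9,fy=3.9,interpolation=cv2.INTER_CUBIC))
E
```

```text
(no output)
```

View pics/w9c.png

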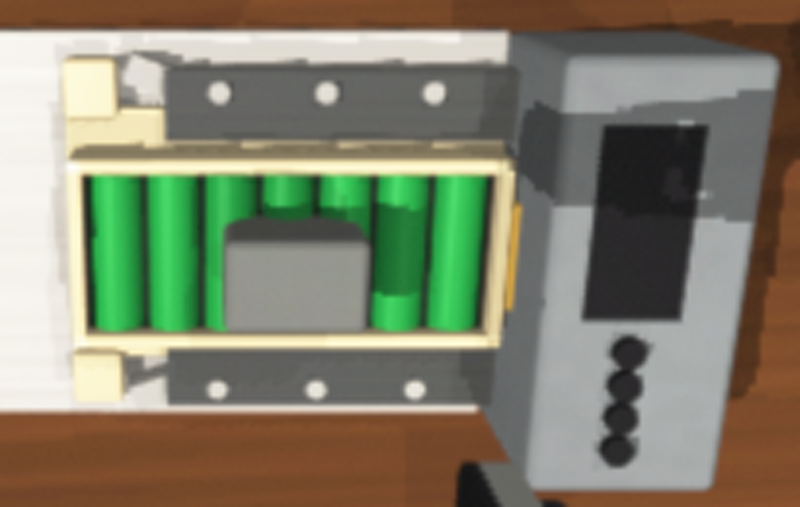

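```bash
python3 - <<'E'
from h import *
d=load("wrist9.npz");C=cloud(d)
a=np.radians(-93.1);ex=np.array([np.cos(a),np.sin(a)]);ey=np.array([-ex[1],ex[0]]);m=np.array([632.1,-120.6])
def p(n,l,z):
    q=ray(d,[(205+x/3.9,115+y/3.9) for x,y in l],z)[:,:2]-m;print(n,[(round(float(v@ex),1),round(float(v@ey),1)) for v in q])
p("ear front",[(117,90),(123,375)],18)
p("ear back",[(65,90),(76,375)],18)
p("lip start",[(166,100),(168,375)],24)
p("rim nose edge",[(517,160),(500,347)],38)
p("rim tail",[(71,160),(75,347)],38)
p("head front top",[(568,56),(528,480)],70)
p("lip end at head",[(518,100),(490,400)],24)
p("handle top",[(224,243),(369,243),(367,331),(224,331)],72)
u,v=int(205+300/3.9),int(115+290/3.9);print(C[v-3:v+3,u-5:u+5,2].mean())
u,v=int(205+300/3.9),int(115+168/3.9);print(C[v,u-20:u+20,2].mean())
E
```

```text
ear front [(-0.3, 50.2), (-0.4, -52.1)]
ear back [(-17.5, 50.2), (-17.4, -52.1)]
lip start [(16.1, 47.8), (15.9, -49.6)]
rim nose edge [(128.7, 30.7), (128.5, -33.6)]
rim tail [(-14.1, 30.8), (-15.0, -33.4)]
head front top [(131.1, 67.4), (131.9, -66.5)]
lip end at head [(131.3, 47.7), (130.7, -59.4)]
handle top [(34.1, 13.0), (77.0, 13.0), (77.7, -14.8), (34.3, -14.8)]
71.41670029838994
37.51605980916828
```

Measured at home: handle centre 75.4 mm before the head (75 due), ears about 4.3 mm short of the mouth (4 due), handle top at 71.4 mm (72 due). A last check on the bystanders before I hand in.

```bash
python3 - <<'E'
from h import *
a=load("top0.npz")["color"];b=load("top9.npz")["color"]
h=cv2.hconcat([a[90:270,90:420,::-1],b[90:270,90:420,::-1]]);cv2.imwrite("pics/cmp.png",cv2.resize(cv2.vconcat([a[90:270,90:420,::-1],b[90:270,90:420,::-1]]),None,fx=1.65,fy=1.65))
A=cv2.cvtColor(a,cv2.COLOR_RGB2HSV);B=cv2.cvtColor(b,cv2.COLOR_RGB2HSV)
def cen(H,bx,f): 
    m=f(H)&box(*bx);v,u=np.where(m);return (round(u.mean(),1),round(v.mean(),1),m.sum())
for n,bx,f in [("driver",(220,255,215,250),lambda H:((H[...,0]<6)|(H[...,0]>174))&(H[...,1]>190)),("spool",(175,205,112,142),lambda H:(H[...,1]<60)&(H[...,2]>150)),("spanner",(105,155,140,182),lambda H:(H[...,1]<60)&(H[...,2]>150)),("decoy",(258,280,190,212),lambda H:(H[...,0]>40)&(H[...,0]<85)&(H[...,1]>90)),("cleaner",(345,380,170,200),lambda H:(H[...,0]>40)&(H[...,0]<90)&(H[...,1]>90))]: print(n,cen(A,bx,f),cen(B,bx,f))
E
```

```text
driver (np.float64(241.4), np.float64(234.1), np.int64(141)) (np.float64(241.2), np.float64(233.8), np.int64(130))
spool (np.float64(188.0), np.float64(126.8), np.int64(302)) (np.float64(187.9), np.float64(126.8), np.int64(302))
spanner (np.float64(130.6), np.float64(162.3), np.int64(336)) (np.float64(130.6), np.float64(162.3), np.int64(333))
decoy (np.float64(268.9), np.float64(201.0), np.int64(47)) (np.float64(262.0), np.float64(204.0), np.int64(3))
cleaner (np.float64(361.3), np.float64(184.7), np.int64(113)) (np.float64(361.1), np.float64(184.1), np.int64(117))
```

View pics/cmp.png

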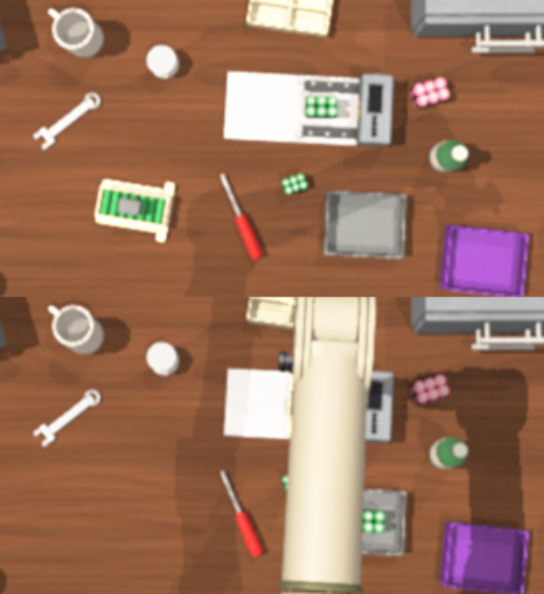

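The driver, spool, spanner and cleaner have not moved. The small green pack is hidden by the arm from above, but the side view shows it in its place. Handing in.

```bash
python3 -c "
from station import ticket
print(ticket.close_job())"
```

```text
the job is handed in; nothing more can be done
None
```

I took the dead cell pack out of the rails and put it in the grey scrap bin. I then turned the battery tray about 173°, slid it into the rails plain end first, and pushed it against the charger head until the wrist force reached about 19 N. I released it, raised the arm clear and handed the job in at about 28 s.

**Last checks:**
- **Tray:** the handle centre is 75.4 mm before the head face (75 due) and the ears stand about 4.3 mm short of the mouth (4 due). The handle top is at 71.4 mm (72 due), so the tray lies on the dock floor.
- **Pack and bystanders:** the pack is visible in the grey bin. The screwdriver, spool, spanner and cleaner bottle are within 1 px of where they started. The arm hid the small green pack from above, so I checked it only by eye in the side view, where it looks unmoved.

**Disagreements:**
- **Dock position:** my first estimate, from the landing edge, was about 3 mm short along the rails compared with the last view. I judged "home" by contact and by distances within one picture.
- **Tray in the gripper:** after the turn it measured 4–5 mm to one side of where I expected. I corrected that before it entered the rails.

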